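Set the hold-down of a labelling station to a sample tin

ROBOT

A 6-joint arm with a two-finger parallel gripper is mounted at the origin on the work surface. World frame = base frame: x ahead of the robot, y to its left, z up, the work surface at z = 0. Lengths are in m, angles in rad, forces in N, time in s.
With the tool pointing down it reaches from about 0.325 to 0.875 m from the base axis. Payload 4.4 kg.
Tool frame: the origin (TCP) lies on the centre line of the jaws, within the pads' length; the fingertips stand 14 mm ahead of it and the grasp point (between the pads) lies 5 mm behind it; y points along the fingers, z is the direction in which the jaws open and shut, and the axes are right-handed (so a half turn about y gives the same grasp; the last joint's range is limited). The gripper opens to 85 mm and grips with 20 to 120 N. Pads are 22 mm wide; open, the fingers measure 114 mm over their backs; the gripper's body (76 mm by 85 mm) begins 54 mm behind the grasp point. The pads swing forward as they close: fully open they stand 13 mm farther back than shut.
Start: joints at [-1.389, 0.207, 1.542, -0, 1.393, -0.15], TCP at [0.188, -0.543, 0.245] pointing down, gripper open.
Joint ranges: [-2.73, 2.73], [-0.86, 2.22], [0.23, 2.46], [-1.11, 4.25], [0.08, 2.63], [-2.82, 2.82]. Speed limits (rad/s): [2.79, 2.79, 3.14, 3.14, 3.14, 3.14].

INTERFACE

Orientations are given as a rotation vector (axis times angle).
In Python, from cell import telemetry, eyes, workorder, nets gives the robot as it stands.
- The arm moves only by the tool send_rows, never from a script. Its argument "plan" is a list of rows, each an object of numbers: "dx", "dy", "dz": the shift along the tool's x, y, z in m; "roll": the turn about the tool's y in degrees. A call has 1 to 8 rows; each row is the pose to reach, as a shift and turn from the pose measured when the call began, along the tool's axes at that moment; what a row does not reach only later rows make up. A row lasts 1/10 s, in which the tool goes at most 50 mm and 8.59 degrees, less where a joint would pass 70% of its speed; a pose out of reach is approached as far as the arm can. A call with a gripper value outside its range is refused whole. "hand" is the opening, from -1 (shut) to 1 (fully open), so that 0 is half open, set as the call begins (left out, the last holds). The fingers move at their own pace and stop on an object; "force" is the grip in N (left out, the last holds). Time passes only in rows, so rows that repeat a pose let the fingers close. It gives the time, the measured TCP pose, the force and the opening at its end, in the units of the state.
- telemetry.get_obs(): the state, without advancing time (a new reading comes with each control period).
- eyes.read_camera(name): name is "side" or "top" or "wrist"; returns the picture (420x560x3 uint8, red, green, blue); there is no depth.
- eyes.camera_params(name): a dict with "vfov" (degrees; the focal length in pixels is half the picture's height over the tangent of half this angle, whatever the lens; pixels are square), "cx", "cy" (the principal point, pixels), "R" (3x3) and "t" (3): a world point X has camera coordinates R X + t; the wrist camera has in their place "tool_from_camera" (4x4, takes a point from camera to tool coordinates, whose origin is the TCP and whose axes are the tool frame's). Camera axes: x right, y down, z forward; pixel columns grow to the right and rows downward; lengths in m; the calibration is good to about 2 mm. A picture is of the moment at which its call begins: read the wrist's pose just before it. camera_params takes no time and is no camera call.
- workorder.finish_job(): hands the job in, once; it reports no verdict.
Trained networks look in the newest picture that a camera, given by its name, has taken for a name from the list of things; names that differ only in an ending like _2 or _b are one class to them, and where a whole thing is asked for, a point or a joint stands for the part that bears it (a point fixed in the world has none). Each returns a list of dicts, best first, with "p" (0 to 1); they miss things now and then, are a little off and sometimes report something else, mostly with a low value. They report only what shows in the picture. A call takes as long as a camera call. They do not tell look-alikes from the thing itself.
- nets.trace(name, camera): "pixels" (420x560 bool, what is visible of it) and "box" ([centre column, centre row, width, height] in pixels, round what is visible of it).
The state is a dict: "time": time; "qpos": joint angles; "dq": joint speeds; "tau": joint torques, N m; "tool_pos": TCP position; "eef_rot": TCP orientation; "contact_force": force on the tool from outside, world axes, zero at the start; "ft_torque": the same for the moment, N m; "finger_gap": finger opening in m.
Only numpy, scipy, OpenCV 4.12 (cv2) and the standard library are available. Lean on these libraries where they do the work, as an engineer would, in place of code of your own. Each camera call takes 0.05 s, during which the arm holds its last target.

TASK

Slide the yellow-banded sample tin along its guide lane, without lifting it out, under the blue bridge until it is fully home against the orange stop. Then turn the black thumbscrew on the bridge clockwise until it seats, back it off a quarter turn, and finish still gripping the thumbscrew there, holding it still for the lock nut. Leave the other things on the table where they are.

Things in the scene. Friction and masses are not known exactly. Their poses are not given: they have to be found in the camera images.
- sample_tin_mid (a point): Centre of the loose sample tin: closed, rectangular, 150 mm long (x axis) x 50 mm wide (y) x 60 mm high (z), 0.2 to 0.4 kg, bare metal with a yellow band and a yellow patch on the lid. It stands in the station's guide lane, 105 to 155 mm short of the stop, long side along the lane, top 70 mm above the table.
- home (a point): Where the sample tin's centre is when fully home, 40 mm above the table; fixed to the labelling station, whose place and yaw vary. x axis: along the lane, the way the tin must slide; z up. Lane floor 10 mm above the table; 56 mm wide between two dark rails, tops 28 mm above the table, open above.
- stop_face (a point): Middle of the face of the orange stop that closes the lane's end, 75 mm beyond home and 28 mm above the table; x axis along the lane. The stop's top is 46 mm above the table. Beyond it is a grey label head, from 107 to 167 mm past home, top 85 mm above the table, with a reel up to 102 mm.
- bridge_top (a point): Middle of the top of the fixed blue bridge over the lane, 45 mm beyond home, 110 mm above the table; x axis along the lane. The bridge is 50 mm wide along the lane, 136 mm long across it, 18 mm thick, on a column 55 mm to either side of the lane's middle. The rubber pad beneath it clears the tin's top by 3 to 6 mm at the start.
- dial (a point): Middle of the top of the fixed round white dial plate under the thumbscrew, on the screw's upright axis, 113 mm above the table, 68 mm across. Near its rim are a red tick, where the white pointer stands when the screw is seated, and a green tick a quarter turn (anticlockwise from above) back from it.
- screw_grip (a point): Grip point of the thumbscrew on its upright axis, 137 mm above the table. The grip is a black upright bar, 44 mm long (x axis of this frame, which turns with it; white pointer on top and end at +x), 14 mm thick (y), from 20 mm below this point to 13 mm above it, on a 36 mm black disc. It does not rise or sink as it turns.
- thumbscrew (a joint): Turn of the thumbscrew in rad, growing clockwise seen from above (which lowers the pad 2 mm per rad): 0 fully open, a hard seat at 3.2 where the pad meets the lid of a tin that is home. Starts 1.5 to 3 rad short of the seat; it turns with a light friction of 0.06 N m and stays where it is left. A quarter turn is 1.571 rad.
- green_tin: Bystander, to be left alone: tin with a green band, 150 x 50 x 60 mm, standing on the table beyond the station. Origin at the centre of its underside.
- label_roll: Bystander, to be left alone: white roll of labels standing on end, 76 mm across, 50 mm high. Origin at the centre of its underside.
- bottle: Bystander, to be left alone: green glass bottle, 66 mm across, 190 mm high. Origin at the centre of its underside.
- jar: Bystander, to be left alone: amber jar, 72 mm across, 85 mm high. Origin at the centre of its underside.
- screwdriver: Bystander, to be left alone: screwdriver lying on the table, 200 mm long. Origin at its middle, on the table.
- cup: Bystander, to be left alone: blue plastic cup, 76 mm across, 85 mm high. Origin at the centre of its underside.
Not all that is in view belongs to the job. Leave any pink or red look-alike of the part that bears sample_tin_mid alone.

How it is judged:
On the way, in this order (a step that is already met when the one before it is completed fails the run):
1. the sample tin is fully home against the stop (x of sample_tin_mid in the frame of home between -0.005 and 0.005 m and y of sample_tin_mid in the frame of home between -0.006 and 0.006 m and z of sample_tin_mid in the frame of home between -0.005 and 0.005 m), for 0.2 s.
2. with the tin home, the thumbscrew is turned to its seat (all of step 1 and value of joint thumbscrew above 3.1 rad), for 0.1 s.
At the end, for the whole second after the job is handed in: The sample tin is home (within 5 mm along the lane, 6 mm across it and 5 mm in height), the thumbscrew stands a quarter turn back from its seat within 15 degrees, is still, and the fingers still grip it with more than 5 N (all of step 1 and value of joint thumbscrew between 1.369 and 1.889 rad and velocity of joint thumbscrew between -0.1 and 0.1 rad/s and contact force between the fingers and thumbscrew above 5 N); the arm keeps its last pose, push and grip.
It fails at once if the sample tin is lifted out of the lane (raised over 25 mm) or tipped (height (world z) of sample_tin_mid above 0.065 m or angle between sample_tin_mid's own z axis and vertical above 0.35 rad).
It fails at once if another thing on the table is moved by more than 30 mm (distance of any of green_tin, label_roll, bottle, jar, screwdriver, cup from where it was at the start of the episode above 0.03 m).
It also fails if it takes over 58 s, if anything falls off the work surface, if the arm or the gripper's body presses on something with over 40 N, if the wrist force passes 120 N, or if a joint passes its speed limit or range.

## Working session

There is one attempt and no reset: what is moved stays moved. The work goes in short steps, Python scripts to look and compute and a tool call to move; the robot and the scene stay as the last step left them, time stands still between calls to the robot, and variables do not carry over. Pictures are saved under pics/ and viewed, and the job is handed in when it is done.

Besides the shell and the picture viewer there is one more tool, called after ">>>" as name([rows], argument=value, ...), one row to a line, values as JSON. send_rows: Moves the arm, as the interface text tells. Its arguments: {"type":"object","properties":{"plan":{"type":"array"},"hand":{"type":"number"},"force":{"type":"number"}},"required":["plan"]}

```bash
mkdir -p pics; ls; python3 - <<'E'
from cell import telemetry, eyes, nets
import cv2,numpy as np
o=telemetry.get_obs();print(o)
for n in ['side','top','wrist']:
    im=eyes.read_camera(n);cv2.imwrite(f'pics/a_{n}.png',im[:,:,::-1])
    p=eyes.camera_params(n);print(n,p)
    if n!='wrist':
        for t in ['sample_tin_mid','screw_grip','dial','stop_face','bridge_top']:
            try:
                r=nets.trace(t,n)
                for d in r: print(t,n,d['p'],d['box'])
            except Exception as e: print(t,e)
E
```

```text
pics
{'time': 0.0, 'qpos': array([-1.38851054e+00,  2.07409045e-01,  1.54294091e+00, -1.84544640e-06,
        1.39351275e+00, -1.50484471e-01]), 'dq': array([-0.00236594, -0.00018535,  0.0008941 ,  0.0005077 ,  0.0003089 ,
       -0.00118584]), 'tau': array([ 1.52067737e-04, -3.83033609e+01, -2.91596836e+01, -3.78173490e-04,
        1.03769760e-02, -6.50293430e-06]), 'tool_pos': array([ 0.18769606, -0.54274024,  0.24413814]), 'eef_rot': array([-0.34281985,  2.04346422, -2.03876656]), 'contact_force': array([0.70492647, 0.16318578, 0.56942521]), 'ft_torque': array([ 0.02628818,  0.02536827, -0.01877473]), 'finger_gap': 0.08518319526606728}
side {'vfov': 42.12146750293916, 'cx': 282.53590511566495, 'cy': 218.06161941756687, 'R': array([[-0.96598621, -0.25852695, -0.00586988],
       [-0.11811844,  0.46131514, -0.8793386 ],
       [ 0.23004059, -0.84873562, -0.47616086]]), 't': array([0.54293988, 0.16254881, 1.46533128])}
sample_tin_mid side 0.96 [365.8, 291.8, 47.6, 55.9]
sample_tin_mid side 0.85 [257.0, 204.2, 43.2, 22.8]
sample_tin_mid side 0.69 [284.1, 236.0, 21.0, 24.8]
dial side 0
[... 582 characters left out ...]
.1, 158.2, 39.1, 61.2]
screw_grip top 0.47 [212.9, 227.5, 17.1, 16.6]
dial top 0.93 [251.2, 229.4, 181.8, 96.6]
stop_face top 0.75 [251.1, 226.0, 177.1, 92.4]
bridge_top top 0.81 [250.8, 227.1, 179.4, 96.2]
bridge_top top 0.64 [119.1, 288.2, 44.0, 29.7]
wrist {'vfov': 70.9932193086104, 'cx': 283.29035895549185, 'cy': 207.81810785972237, 'tool_from_camera': array([[-3.36583892e-05,  9.57743624e-01,  2.87623277e-01,
        -7.32315077e-02],
       [-9.24173824e-04, -2.87623184e-01,  9.57743207e-01,
        -1.28718100e-01],
       [ 9.99999572e-01, -2.33577810e-04,  8.94802521e-04,
        -5.88894903e-04],
       [ 0.00000000e+00,  0.00000000e+00,  0.00000000e+00,
         1.00000000e+00]])}
```

View pics/a_top.png

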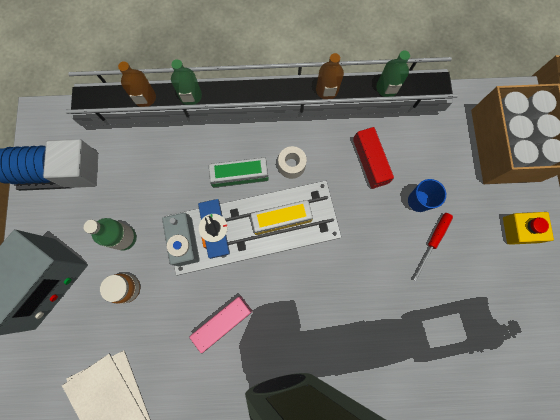

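View pics/a_side.png

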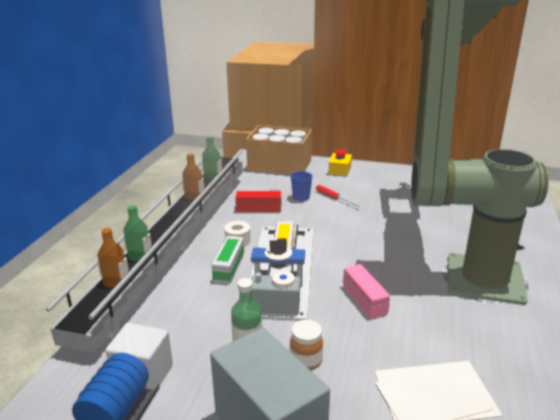

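View pics/a_wrist.png

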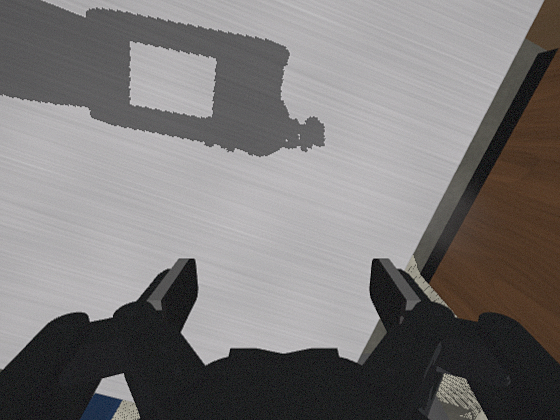

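The top view shows the yellow tin at about (281,217), the bridge and dial at (212,228) and the label head at (178,240), so the lane runs left in the picture (world +y). Next I'll measure it properly.

```bash
cat > h.py <<'E'
import numpy as np,cv2
from cell import telemetry, eyes, nets
from scipy.spatial.transform import Rotation as Ro
def ray(uv,n,z,T=None):
    p=eyes.camera_params(n);f=210/np.tan(np.radians(p['vfov']/2))
    uv=np.atleast_2d(uv).astype(float)
    d=np.c_[(uv[:,0]-p['cx'])/f,(uv[:,1]-p['cy'])/f,np.ones(len(uv))]
    if n=='wrist':
        M=T@p['tool_from_camera'];R=M[:3,:3];c=M[:3,3];dw=d@R.T
    else:
        R=p['R'];c=-R.T@p['t'];dw=d@R
    s=(z-c[2])/dw[:,2]
    return c+s[:,None]*dw
def proj(X,n,T=None):
    p=eyes.camera_params(n);f=210/np.tan(np.radians(p['vfov']/2))
    X=np.atleast_2d(X)
    if n=='wrist':
        M=np.linalg.inv(T@p['tool_from_camera']);c=X@M[:3,:3].T+M[:3,3]
    else: c=X@p['R'].T+p['t']
    return np.c_[f*c[:,0]/c[:,2]+p['cx'],f*c[:,1]/c[:,2]+p['cy']]
def T():
    o=telemetry.get_obs();M=np.eye(4);M[:3,:3]=Ro.from_rotvec(o['eef_rot']).as_matrix();M[:3,3]=o['tool_pos'];return M
E
python3 - <<'E'
from h import *
im=cv2.imread('pics/a_top.png')
hsv=cv2.cvtColor(im,cv2.COLOR_BGR2HSV)
def rect(m,z,name):
    c,_=cv2.findContours(m.astype('uint8'),cv2.RETR_EXTERNAL,cv2.CHAIN_APPROX_NONE)
    c=max(c,key=cv2.contourArea)[:,0,:]
    w=ray(c,'top',z)[:,:2]
    print(name,cv2.minAreaRect((w*1000).astype('float32')),len(c))
H,S,V=[hsv[...,i] for i in range(3)]
roi=np.zeros(H.shape,bool);roi[190:280,160:345]=1
rect(roi&(H>20)&(H<35)&(S>120),.07,'patch')
rect(roi&(H>95)&(H<130)&(S>100),.11,'bridge')
d=np.zeros(H.shape,bool);d[205:250,192:235]=1
rect(d&(S<60)&(V>200),.113,'dial')
print(T())
cv2.imwrite('pics/b.png',cv2.resize(im[180:285,155:350],None,fx=4,fy=4,interpolation=cv2.INTER_CUBIC))
E
```

```text
patch ((553.5806884765625, 16.639118194580078), (33.966453552246094, 119.34680938720703), 11.052644729614258) 115
bridge ((476.0595703125, 170.82276916503906), (41.82194900512695, 48.91455078125), 11.44681453704834) 71
dial ((522.53857421875, 178.875244140625), (65.8664779663086, 64.48578643798828), 89.77637481689453) 150
[[-9.45138724e-01  3.10952251e-05  3.26669239e-01  1.87838942e-01]
 [-3.26669241e-01 -9.04924398e-05 -9.45138719e-01 -5.43477556e-01]
 [ 1.71795202e-07 -9.99999995e-01  9.56857626e-05  2.45319761e-01]
 [ 0.00000000e+00  0.00000000e+00  0.00000000e+00  1.00000000e+00]]
```

View pics/b.png

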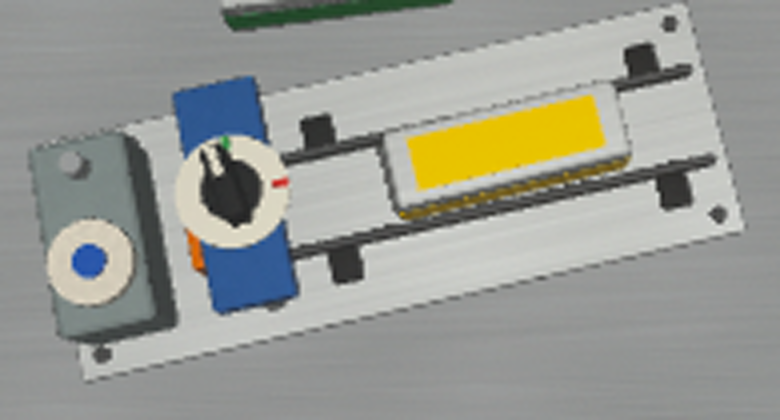

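>>> send_rows([
  {"dx":-0.045,"dz":-0.025,"roll":-8},
  {"dx":-0.09,"dz":-0.05,"roll":-16},
  {"dx":-0.135,"dz":-0.075,"roll":-24},
  {"dx":-0.18,"dz":-0.1,"roll":-32},
  {"dx":-0.225,"dz":-0.125,"roll":-40},
  {"dx":-0.27,"dz":-0.15,"roll":-48},
  {"dx":-0.315,"dz":-0.175,"roll":-56},
  {"dx":-0.36,"dz":-0.2,"roll":-64},
], hand=-1, force=40)

```text
schema error: expected keys dx, dy, dz, roll
```

```bash
cat > g.py <<'E'
from h import *
import sys
x,y,z,yaw=map(float,sys.argv[1:5]) # target tcp, yaw of tool z deg
M=T();d=M[:3,:3].T@(np.array([x,y,z])-M[:3,3])
cy=np.degrees(np.arctan2(M[1,2],M[0,2]));r=-((yaw-cy+180)%360-180)
print('t',telemetry.get_obs()['time'],'pos',M[:3,3].round(4),'yaw',cy.round(2),'tilt',M[:3,1].round(4),'\n dx dy dz',d.round(4),'roll',r.round(2),'q',telemetry.get_obs()['qpos'].round(2),'F',telemetry.get_obs()['contact_force'].round(1))
E
python3 g.py .577 -.102 .245 11.2
```

```text
t 0.65 pos [ 0.1878 -0.5435  0.2453] yaw -70.93 tilt [ 0.e+00 -1.e-04 -1.e+00] 
 dx dy dz [-5.120e-01  3.000e-04 -2.901e-01] roll -82.13 q [-1.39  0.21  1.54  0.    1.39 -0.15] F [ 0.6  0.7 -1.3]
```

>>> send_rows([
  {"dx":-0.04,"dy":0,"dz":-0.023,"roll":-8},
  {"dx":-0.08,"dy":0,"dz":-0.046,"roll":-16},
  {"dx":-0.12,"dy":0,"dz":-0.069,"roll":-24},
  {"dx":-0.16,"dy":0,"dz":-0.092,"roll":-32},
  {"dx":-0.2,"dy":0,"dz":-0.115,"roll":-40},
  {"dx":-0.24,"dy":0,"dz":-0.138,"roll":-48},
  {"dx":-0.28,"dy":0,"dz":-0.16,"roll":-56},
  {"dx":-0.32,"dy":0,"dz":-0.183,"roll":-64},
], hand=-1, force=40)

```text
time: 1.45
tool_pos: [0.4316, -0.2645, 0.2457]
eef_rot: [-1.152, 1.293, -1.295]
contact_force: [0.7, -0.6, -0.2]
finger_gap: 0.0003
```

```bash
python3 g.py .577 -.102 .245 11.2
```

```text
t 1.45 pos [ 0.4316 -0.2645  0.2457] yaw -6.61 tilt [ 7.e-04 -8.e-04 -1.e+00] 
 dx dy dz [-0.1782  0.0006  0.1257] roll -17.81 q [-0.72  0.06  1.71 -0.    1.37 -0.61] F [ 0.7 -0.6 -0.2]
```

>>> send_rows([
  {"dx":-0.035,"dy":0,"dz":0.025,"roll":-4},
  {"dx":-0.07,"dy":0,"dz":0.05,"roll":-8},
  {"dx":-0.105,"dy":0,"dz":0.075,"roll":-12},
  {"dx":-0.14,"dy":0,"dz":0.1,"roll":-16},
  {"dx":-0.178,"dy":0,"dz":0.126,"roll":-17.8},
  {"dx":-0.178,"dy":0,"dz":0.126,"roll":-17.8},
  {"dx":-0.178,"dy":0,"dz":0.126,"roll":-17.8},
])

```text
time: 2.15
tool_pos: [0.5775, -0.1013, 0.2454]
eef_rot: [-1.297, 1.062, -1.063]
contact_force: [-0.5, -0.9, 0.1]
finger_gap: 0.0001
```

```bash
python3 - <<'E'
from h import *
M=T();np.save('M1.npy',M)
im=eyes.read_camera('wrist');cv2.imwrite('pics/c_w.png',im[:,:,::-1])
print(M.round(4))
E
python3 g.py .577 -.102 .047 11.2
```

```text
[[ 1.962e-01  0.000e+00  9.806e-01  5.775e-01]
 [-9.806e-01 -1.100e-03  1.962e-01 -1.013e-01]
 [ 1.100e-03 -1.000e+00 -2.000e-04  2.454e-01]
 [ 0.000e+00  0.000e+00  0.000e+00  1.000e+00]]
t 2.2 pos [ 0.5769 -0.1023  0.2454] yaw 11.21 tilt [-2.0e-04 -1.2e-03 -1.0e+00] 
 dx dy dz [-0.0005  0.1984  0.0002] roll 0.01 q [-0.32  0.23  1.51 -0.    1.4  -0.52] F [0.4 0.2 0.4]
```

View pics/c_w.png

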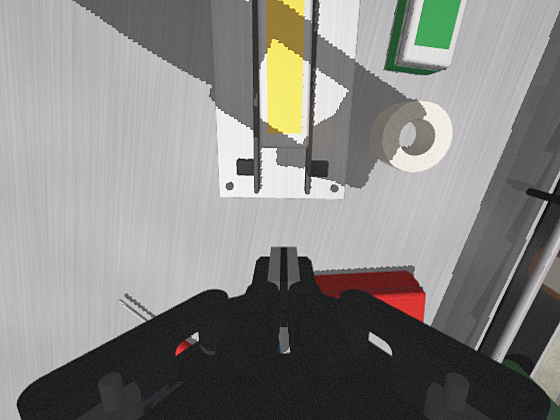

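```bash
python3 - <<'E'
from h import *
M=np.load('M1.npy')
u=np.array([-.1942,.981]);n=np.array([.981,.1942])
def lan(uv,z,name):
    w=ray(uv,'wrist',z,M)[:,:2]; r=w-np.array([.5536,.0166])
    for a,b in zip(w,r): print(name,a.round(4),'along',(b@u).round(4),'across(+x)',(b@n).round(4))
lan([[285,148],[285,134]],.07,'rear')
lan([[257,190],[310,190],[257,60],[315,60]],.028,'rail')
lan([[266,130],[304,130]],.07,'patch')
lan([[318,276],[408,272]],.06,'red')
E
```

```text
rear [ 0.5702 -0.0564] along -0.0748 across(+x) 0.0021
rear [ 0.5674 -0.0428] along -0.061 across(+x) 0.002
rail [ 0.5479 -0.1157] along -0.1287 across(+x) -0.0312
rail [ 0.6106 -0.1031] along -0.1285 across(+x) 0.0327
rail [0.5236 0.0244] along 0.0135 across(+x) -0.0279
rail [0.5843 0.0366] along 0.0136 across(+x) 0.034
patch [ 0.5481 -0.0428] along -0.0572 across(+x) -0.017
patch [ 0.5853 -0.0353] along -0.0571 across(+x) 0.021
red [ 0.6391 -0.1975] along -0.2266 across(+x) 0.0422
red [ 0.7431 -0.1712] along -0.2211 across(+x) 0.1494
```

>>> send_rows([
  {"dx":0,"dy":0.045,"dz":0.001,"roll":0},
  {"dx":0,"dy":0.09,"dz":0.002,"roll":0},
  {"dx":0,"dy":0.135,"dz":0.002,"roll":0},
  {"dx":0,"dy":0.18,"dz":0.002,"roll":0},
  {"dx":0,"dy":0.198,"dz":0.002,"roll":0},
  {"dx":0,"dy":0.198,"dz":0.002,"roll":0},
  {"dx":0,"dy":0.198,"dz":0.002,"roll":0},
])

```text
time: 2.9
tool_pos: [0.5788, -0.1035, 0.048]
eef_rot: [-1.296, 1.064, -1.066]
contact_force: [0.6, 0.0, 0.5]
finger_gap: 0.0002
```

>>> send_rows([
  {"dx":-0.008,"dy":0,"dz":0,"roll":0},
  {"dx":-0.018,"dy":0,"dz":0,"roll":0},
  {"dx":-0.028,"dy":0,"dz":0,"roll":0},
  {"dx":-0.038,"dy":0,"dz":0,"roll":0},
  {"dx":-0.048,"dy":0,"dz":0,"roll":0},
  {"dx":-0.058,"dy":0,"dz":0,"roll":0},
  {"dx":-0.068,"dy":0,"dz":0,"roll":0},
  {"dx":-0.078,"dy":0,"dz":0,"roll":0},
])

```text
time: 3.7
tool_pos: [0.5642, -0.0264, 0.0484]
eef_rot: [-1.295, 1.063, -1.067]
contact_force: [1.3, -4.3, 3.2]
finger_gap: -0.0003
```

```bash
python3 - <<'E'
from h import *
im=eyes.read_camera('side');cv2.imwrite('pics/d_s.png',cv2.resize(im[160:340,180:400,::-1],None,fx=3,fy=3))
im=eyes.read_camera('top');cv2.imwrite('pics/d_t.png',cv2.resize(im[150:300,140:360,::-1],None,fx=3,fy=3))
E
python3 g.py .547 .05 .047 11.2
```

```text
t 3.8 pos [ 0.5628 -0.0249  0.0474] yaw 11.17 tilt [-1.4e-03  2.0e-04 -1.0e+00] 
 dx dy dz [-0.0765  0.0005 -0.001 ] roll -0.03 q [-0.2   0.42  1.72 -0.    1.   -0.39] F [-0.9  0.3  0.2]
```

View pics/d_s.png

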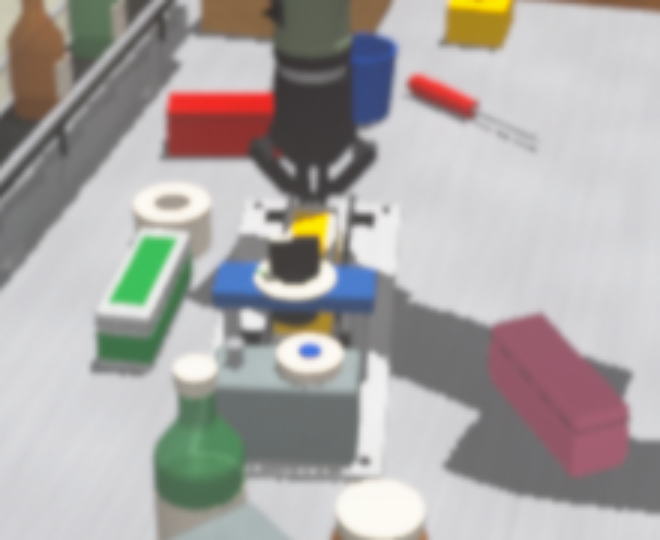

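View pics/d_t.png

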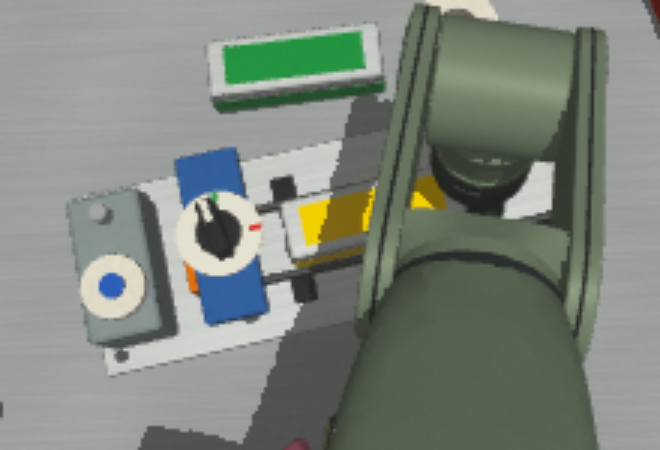

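>>> send_rows([
  {"dx":-0.008,"dy":0,"dz":0,"roll":0},
  {"dx":-0.016,"dy":0,"dz":0,"roll":0},
  {"dx":-0.024,"dy":0,"dz":0,"roll":0},
  {"dx":-0.032,"dy":0,"dz":0,"roll":0},
  {"dx":-0.04,"dy":0,"dz":0,"roll":0},
  {"dx":-0.048,"dy":0,"dz":0,"roll":0},
  {"dx":-0.056,"dy":0,"dz":0,"roll":0},
  {"dx":-0.064,"dy":0,"dz":0,"roll":0},
])

```text
time: 4.6
tool_pos: [0.55, 0.0387, 0.0473]
eef_rot: [-1.296, 1.066, -1.063]
contact_force: [0.6, -2.3, 1.2]
finger_gap: -0.0001
```

>>> send_rows([
  {"dx":-0.002,"dy":0,"dz":0,"roll":0},
  {"dx":-0.004,"dy":0,"dz":0,"roll":0},
  {"dx":-0.006,"dy":0,"dz":0,"roll":0},
  {"dx":-0.008,"dy":0,"dz":0,"roll":0},
])

```text
time: 5.0
tool_pos: [0.5484, 0.0465, 0.0472]
eef_rot: [-1.296, 1.066, -1.063]
contact_force: [0.6, -2.5, 1.1]
finger_gap: 0.0002
```

```bash
python3 g.py .547 .05 .047 11.2
```

```text
t 5.0 pos [0.5484 0.0465 0.0472] yaw 11.15 tilt [-2.e-03  3.e-04 -1.e+00] 
 dx dy dz [-0.0037  0.0002 -0.0007] roll -0.05 q [-0.07  0.4   1.75  0.    0.99 -0.27] F [ 0.6 -2.5  1.1]
```

Steady friction of about 2.5 N, and the stop hasn't been reached. I'll go in 1 mm steps.

>>> send_rows([
  {"dx":-0.001,"dy":0,"dz":0,"roll":0},
  {"dx":-0.002,"dy":0,"dz":0,"roll":0},
  {"dx":-0.003,"dy":0,"dz":0,"roll":0},
  {"dx":-0.004,"dy":0,"dz":0,"roll":0},
])

```text
time: 5.4
tool_pos: [0.5476, 0.0504, 0.0472]
eef_rot: [-1.296, 1.067, -1.063]
contact_force: [1.0, -2.7, 0.7]
finger_gap: -0.0003
```

>>> send_rows([
  {"dx":-0.001,"dy":0,"dz":0,"roll":0},
  {"dx":-0.002,"dy":0,"dz":0,"roll":0},
  {"dx":-0.002,"dy":0,"dz":0,"roll":0},
])

```text
time: 5.7
tool_pos: [0.5474, 0.0509, 0.0472]
eef_rot: [-1.298, 1.065, -1.065]
contact_force: [1.7, -8.1, 0.8]
finger_gap: 0.0001
```

>>> send_rows([
  {"dx":-0.002,"dy":0,"dz":0,"roll":0},
  {"dx":-0.003,"dy":0,"dz":0,"roll":0},
  {"dx":-0.003,"dy":0,"dz":0,"roll":0},
])

```text
time: 6.0
tool_pos: [0.5473, 0.0509, 0.0475]
eef_rot: [-1.302, 1.062, -1.068]
contact_force: [0.3, -12.4, 1.3]
finger_gap: 0.0001
```

The tin stopped within 1 mm of the predicted home position, with 12 N of force. Now I'll back off and rise.

>>> send_rows([
  {"dx":0.005,"dy":0,"dz":0,"roll":0},
  {"dx":0.03,"dy":0,"dz":0,"roll":0},
  {"dx":0.045,"dy":-0.02,"dz":0,"roll":0},
  {"dx":0.045,"dy":-0.065,"dz":0,"roll":0},
  {"dx":0.045,"dy":-0.11,"dz":0,"roll":0},
  {"dx":0.045,"dy":-0.155,"dz":0,"roll":0},
  {"dx":0.045,"dy":-0.2,"dz":0,"roll":0},
  {"dx":0.045,"dy":-0.2,"dz":0,"roll":0},
])

```text
time: 6.8
tool_pos: [0.5606, 0.0087, 0.256]
eef_rot: [-1.293, 1.05, -1.076]
contact_force: [1.0, -1.3, 0.3]
finger_gap: 0.0001
```

```bash
python3 - <<'E'
from h import *
M=T();np.save('M2.npy',M)
im=eyes.read_camera('wrist');cv2.imwrite('pics/e_w.png',im[:,:,::-1])
print(M[:3,3])
E
python3 g.py .5225 .179 .25 125
```

```text
[0.56059963 0.00866267 0.25602849]
t 6.85 pos [0.5586 0.0088 0.2522] yaw 11.25 tilt [ 0.0074 -0.0073 -0.9999] 
 dx dy dz [-0.174   0.0007 -0.0022] roll -113.75 q [-0.14  0.16  1.58 -0.01  1.39 -0.33] F [-1.  -0.2 -0.8]
```

View pics/e_w.png

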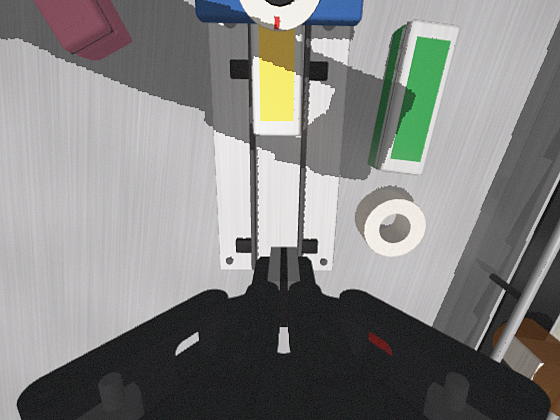

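>>> send_rows([
  {"dx":-0.03,"dy":0,"dz":0,"roll":0},
  {"dx":-0.06,"dy":0,"dz":0,"roll":0},
  {"dx":-0.09,"dy":0,"dz":0,"roll":0},
  {"dx":-0.09,"dy":0,"dz":0,"roll":0},
  {"dx":-0.09,"dy":0,"dz":0,"roll":0},
  {"dx":-0.09,"dy":0,"dz":0,"roll":0},
], hand=1)

```text
time: 7.45
tool_pos: [0.5405, 0.0967, 0.2501]
eef_rot: [-1.298, 1.057, -1.071]
contact_force: [-0.1, -0.2, -0.5]
finger_gap: 0.0844
```

```bash
python3 - <<'E'
from h import *
M=T();np.save('M2.npy',M)
im=eyes.read_camera('wrist');cv2.imwrite('pics/f_w.png',im[:,:,::-1])
im=eyes.read_camera('top');cv2.imwrite('pics/f_t.png',im[:,:,::-1])
print(M.round(4))
E
```

```text
[[ 0.1947  0.005   0.9808  0.5405]
 [-0.9808 -0.0074  0.1948  0.0967]
 [ 0.0083 -1.      0.0035  0.2501]
 [ 0.      0.      0.      1.    ]]
```

View pics/f_w.png

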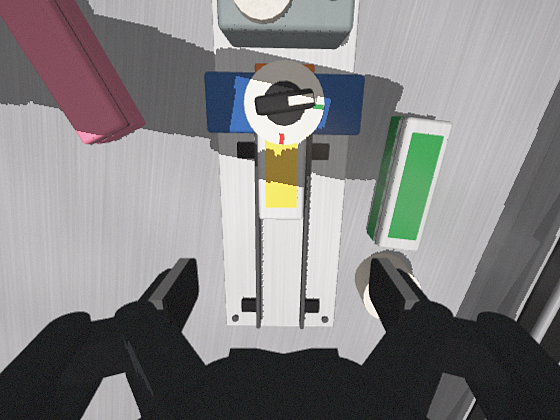

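```bash
python3 - <<'E'
from h import *
M=np.load('M2.npy')
u=np.array([-.1942,.981]);n=np.array([.981,.1942])
print('rear',(ray([[281,218]],'wrist',.07,M)[0,:2]-[.5536,.0166])@u, 'expect ~ .120-.075=.045')
im=cv2.imread('pics/f_w.png');hsv=cv2.cvtColor(im,cv2.COLOR_BGR2HSV);H,S,V=[hsv[...,i] for i in range(3)]
m=np.zeros(H.shape,bool);m[58:150,240:328]=1
k=(m&(S<40)&(V>170)).astype('uint8')
c,_=cv2.findContours(k,cv2.RETR_EXTERNAL,cv2.CHAIN_APPROX_NONE);c=max(c,key=cv2.contourArea)[:,0]
w=ray(c,'wrist',.113,M)[:,:2]*1000
print('dial circle',cv2.minEnclosingCircle(w.astype('float32')))
def cen(mask,z):
    p=np.argwhere(mask)[:,::-1].mean(0);return p,ray([p],'wrist',z,M)[0,:2]
print('red',cen(m&((H<8)|(H>172))&(S>120),.113)); print('green',cen(m&(H>45)&(H<85)&(S>100),.113))
c=im[40:160,200:370];cv2.imwrite('pics/g.png',cv2.resize(c,None,fx=4.5,fy=4.5,interpolation=cv2.INTER_CUBIC))
E
```

```text
rear 0.0484963462974365 expect ~ .120-.075=.045
dial circle ((523.4893798828125, 172.4286346435547), 36.40494155883789)
red (array([281.21052632, 138.39473684]), array([0.52812699, 0.15176514]))
green (array([317.95 , 106.675]), array([0.5537659 , 0.18375142]))
```

View pics/g.png

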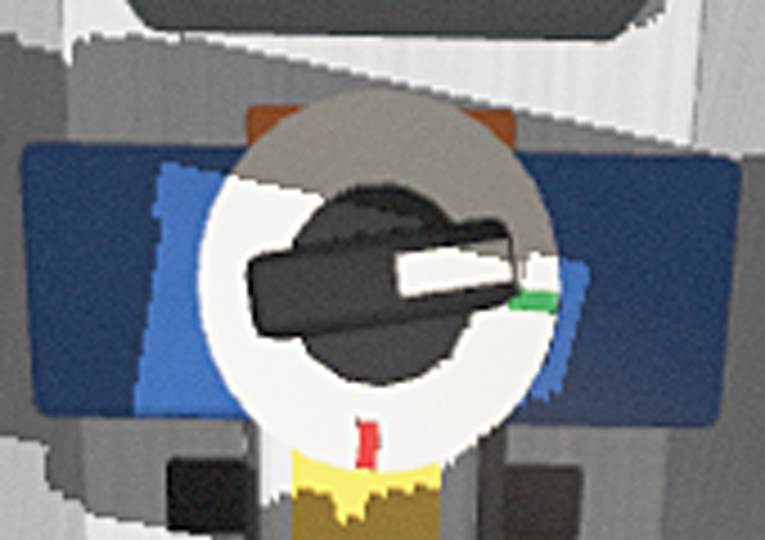

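```bash
python3 - <<'E'
from h import *
M=np.load('M2.npy')
P=lambda x,y:(x/4.5+200,y/4.5+40)
print('dial c',ray([P(380,280)],'wrist',.113,M)[0], [ (np.linalg.norm(ray([P(200,283)],'wrist',.113,M)[0]-ray([P(560,283)],'wrist',.113,M)[0]))])
b=ray([P(252,258),P(503,221),P(258,310),P(517,275),P(397,275),P(516,262)],'wrist',.150,M)[:,:2];print('corners',b,'centre',b[:4].mean(0))
for i,j in((0,1),(2,3),(4,5)): d=b[j]-b[i];print(np.degrees(np.arctan2(d[1],d[0])),np.linalg.norm(d))
# top camera
im=cv2.imread('pics/f_t.png');cv2.imwrite('pics/g2.png',cv2.resize(im[195:260,180:250],None,fx=8,fy=8,interpolation=cv2.INTER_CUBIC))
E
```

```text
dial c [0.52504538 0.18168889 0.113     ] [np.float64(0.06793780829382455)]
corners [[0.50415853 0.17931509]
 [0.54268449 0.1926488 ]
 [0.50645557 0.17165414]
 [0.54672908 0.18514423]
 [0.52764088 0.18134933]
 [0.5461231  0.1870413 ]] centre [0.52500692 0.18219057]
19.0905681982146 0.04076809414357812
18.518887800875532 0.04247279309681544
17.11723925546528 0.019338847155511322
```

View pics/g2.png

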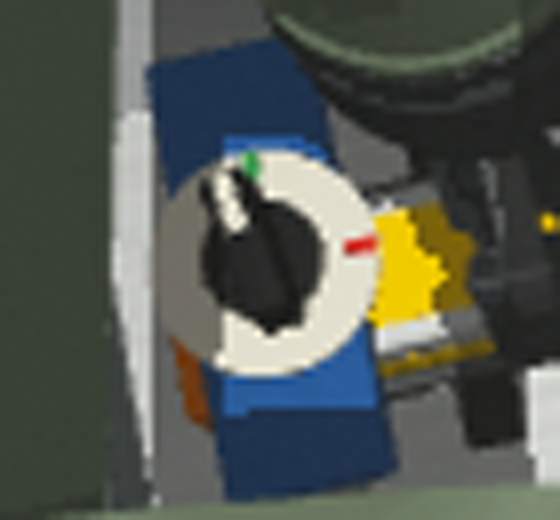

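```bash
python3 g.py .5245 .1815 .22 108.3
```

```text
t 7.55 pos [0.5409 0.0962 0.2507] yaw 11.18 tilt [ 0.0062 -0.0074 -1.    ] 
 dx dy dz [-0.0871  0.03    0.0003] roll -97.12 q [ 0.02  0.15  1.6  -0.01  1.39 -0.17] F [ 0.3  1.  -0.8]
```

>>> send_rows([
  {"dx":-0.02,"dy":0,"dz":0,"roll":-8},
  {"dx":-0.04,"dy":0,"dz":0,"roll":-16},
  {"dx":-0.06,"dy":0,"dz":0,"roll":-24},
  {"dx":-0.08,"dy":0,"dz":0,"roll":-32},
  {"dx":-0.087,"dy":0,"dz":0,"roll":-40},
  {"dx":-0.087,"dy":0,"dz":0,"roll":-48},
  {"dx":-0.087,"dy":0,"dz":0,"roll":-56},
  {"dx":-0.087,"dy":0,"dz":0,"roll":-64},
])

```text
time: 8.35
tool_pos: [0.5243, 0.1809, 0.2498]
eef_rot: [-1.568, 0.194, -0.205]
contact_force: [-0.7, -0.3, 0.3]
finger_gap: 0.0855
```

>>> send_rows([
  {"dx":0,"dy":0,"dz":0,"roll":-8},
  {"dx":0,"dy":0.01,"dz":0,"roll":-16},
  {"dx":0,"dy":0.02,"dz":0,"roll":-24},
  {"dx":0,"dy":0.03,"dz":0,"roll":-32},
  {"dx":0,"dy":0.03,"dz":0,"roll":-33},
  {"dx":0,"dy":0.03,"dz":0,"roll":-33},
  {"dx":0,"dy":0.03,"dz":0,"roll":-33},
])

```text
time: 9.05
tool_pos: [0.5251, 0.1804, 0.2205]
eef_rot: [-1.564, -0.255, 0.246]
contact_force: [0.9, 0.0, -0.8]
finger_gap: 0.0851
```

```bash
python3 g.py .5245 .1815 .136 108.3;python3 - <<'E'
from h import *
M=T();np.save('M3.npy',M)
im=eyes.read_camera('wrist');im=im[:,:,::-1].copy();cv2.imwrite('pics/h_w.png',im)
M=np.array(M)
E
```

```text
t 9.05 pos [0.5251 0.1804 0.2205] yaw 108.3 tilt [ 0.007  -0.0072 -0.9999] 
 dx dy dz [-0.0006  0.0845  0.002 ] roll -0.0 q [ 0.18  0.18  1.62 -0.01  1.33 -1.71] F [ 0.9  0.  -0.8]
```

View pics/h_w.png

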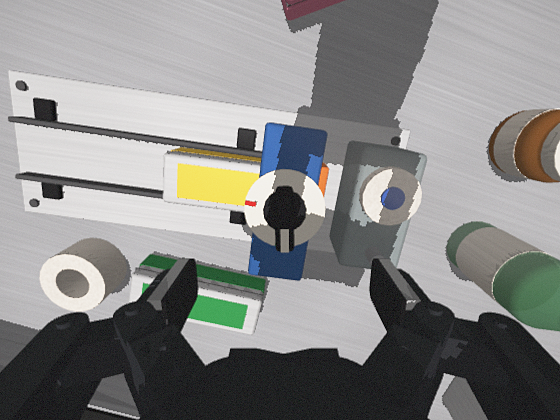

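>>> send_rows([
  {"dx":0,"dy":0.03,"dz":0.001,"roll":0},
  {"dx":-0.001,"dy":0.06,"dz":0.002,"roll":0},
  {"dx":-0.001,"dy":0.075,"dz":0.002,"roll":0},
  {"dx":-0.001,"dy":0.084,"dz":0.002,"roll":0},
  {"dx":-0.001,"dy":0.084,"dz":0.002,"roll":0},
])

```text
time: 9.6
tool_pos: [0.5238, 0.1814, 0.1358]
eef_rot: [-1.565, -0.255, 0.248]
contact_force: [0.2, -0.1, 0.2]
finger_gap: 0.0857
```

>>> send_rows([
  {"dx":0,"dy":0,"dz":0,"roll":0},
  {"dx":0,"dy":0,"dz":0,"roll":0},
  {"dx":0,"dy":0,"dz":0,"roll":0},
  {"dx":0,"dy":0,"dz":0,"roll":0},
  {"dx":0,"dy":0,"dz":0,"roll":0},
  {"dx":0,"dy":0,"dz":0,"roll":0},
  {"dx":0,"dy":0,"dz":0,"roll":0},
  {"dx":0,"dy":0,"dz":0,"roll":0},
], hand=-1, force=40)

```text
time: 10.4
tool_pos: [0.5244, 0.1803, 0.1367]
eef_rot: [-1.567, -0.255, 0.247]
contact_force: [-0.7, -5.2, 3.5]
finger_gap: 0.0135
```

```bash
python3 g.py .5245 .1815 .136 108.3;python3 - <<'E'
from h import *
print(telemetry.get_obs()['ft_torque'],telemetry.get_obs()['finger_gap'])
im=eyes.read_camera('wrist');im=im[:,:,::-1].copy();cv2.imwrite('pics/i_w.png',im)
E
```

```text
t 10.4 pos [0.5244 0.1803 0.1367] yaw 108.3 tilt [ 0.0068 -0.0093 -0.9999] 
 dx dy dz [0.0005 0.0006 0.0012] roll -0.0 q [ 0.18  0.28  1.7  -0.01  1.16 -1.7 ] F [-0.7 -5.2  3.5]
[-0.48701879  0.04655309  0.07374439] 0.013532266746216659
```

View pics/i_w.png

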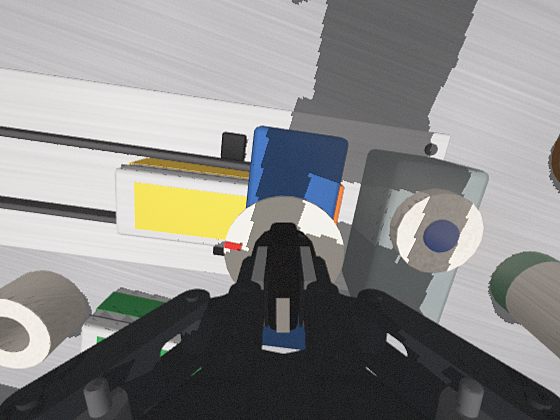

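>>> send_rows([
  {"dx":0,"dy":0,"dz":0,"roll":6},
  {"dx":0,"dy":0,"dz":0,"roll":12},
  {"dx":0,"dy":0,"dz":0,"roll":18},
  {"dx":0,"dy":0,"dz":0,"roll":24},
  {"dx":0,"dy":0,"dz":0,"roll":30},
  {"dx":0,"dy":0,"dz":0,"roll":36},
  {"dx":0,"dy":0,"dz":0,"roll":42},
  {"dx":0,"dy":0,"dz":0,"roll":48},
])

```text
time: 11.25
tool_pos: [0.5245, 0.1804, 0.1367]
eef_rot: [-1.538, 0.403, -0.417]
contact_force: [0.3, -0.1, -0.7]
finger_gap: 0.0132
```

```bash
python3 g.py .5245 .1805 .136 6;python3 - <<'E'
from h import *
print(telemetry.get_obs()['ft_torque'],telemetry.get_obs()['finger_gap'])
E
```

```text
t 11.25 pos [0.5245 0.1804 0.1367] yaw 60.05 tilt [ 0.0071 -0.0087 -0.9999] 
 dx dy dz [-0.      0.0007  0.0001] roll 54.05 q [ 0.18  0.28  1.7  -0.01  1.16 -0.86] F [ 0.3 -0.1 -0.7]
[0.07146556 0.00469487 0.08198898] 0.013231250278823638
```

Smooth: the moment is 0.08 N m, about the stated friction. Another 48° next, then slowly to the seat.

>>> send_rows([
  {"dx":0,"dy":0,"dz":0,"roll":6},
  {"dx":0,"dy":0,"dz":0,"roll":12},
  {"dx":0,"dy":0,"dz":0,"roll":18},
  {"dx":0,"dy":0,"dz":0,"roll":24},
  {"dx":0,"dy":0,"dz":0,"roll":30},
  {"dx":0,"dy":0,"dz":0,"roll":36},
  {"dx":0,"dy":0,"dz":0,"roll":42},
  {"dx":0,"dy":0,"dz":0,"roll":45},
])

```text
time: 12.05
tool_pos: [0.5246, 0.1805, 0.1367]
eef_rot: [-1.323, 1.007, -1.025]
contact_force: [2.3, -1.1, 0.5]
finger_gap: 0.0129
```

```bash
python3 g.py .5245 .1805 .136 6;python3 - <<'E'
from h import *
print(telemetry.get_obs()['ft_torque'],telemetry.get_obs()['finger_gap'])
im=eyes.read_camera('wrist');im=im[:,:,::-1].copy();cv2.imwrite('pics/j_w.png',im)
im=eyes.read_camera('top');im=im[:,:,::-1].copy();cv2.imwrite('pics/j_t.png',im)
E
```

```text
t 12.05 pos [0.5246 0.1805 0.1367] yaw 14.87 tilt [ 0.0074 -0.0083 -0.9999] 
 dx dy dz [ 0.      0.0007 -0.0001] roll 8.87 q [ 0.18  0.28  1.7  -0.01  1.16 -0.07] F [ 2.3 -1.1  0.5]
[0.02395596 0.01900561 0.07679782] 0.012901925057586054
```

View pics/j_w.png

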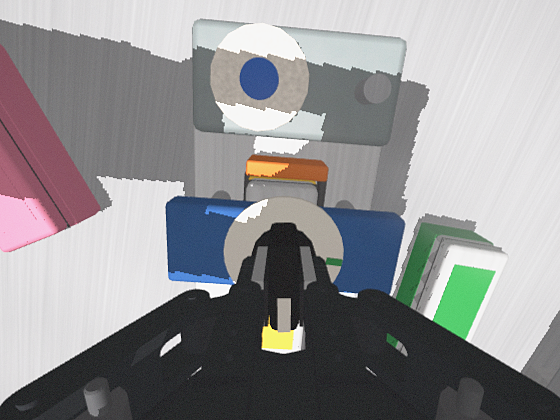

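>>> send_rows([
  {"dx":0,"dy":0,"dz":0,"roll":3},
  {"dx":0,"dy":0,"dz":0,"roll":6},
  {"dx":0,"dy":0,"dz":0,"roll":8},
])

```text
time: 12.45
tool_pos: [0.5247, 0.1806, 0.1367]
eef_rot: [-1.266, 1.109, -1.128]
contact_force: [0.4, -0.5, 0.6]
finger_gap: 0.0131
```

```bash
python3 g.py .5245 .1805 .136 6;python3 - <<'E'
from h import *
print(telemetry.get_obs()['ft_torque'],telemetry.get_obs()['finger_gap'])
E
```

```text
t 12.45 pos [0.5247 0.1806 0.1367] yaw 7.03 tilt [ 0.0074 -0.0081 -0.9999] 
 dx dy dz [ 0.      0.0007 -0.0002] roll 1.03 q [ 0.18  0.28  1.7  -0.01  1.16  0.06] F [ 0.4 -0.5  0.6]
[0.00766081 0.08068982 0.06908218] 0.013138647043236182
```

>>> send_rows([
  {"dx":0,"dy":0,"dz":0,"roll":2},
  {"dx":0,"dy":0,"dz":0,"roll":4},
])

```text
time: 12.65
tool_pos: [0.5247, 0.1805, 0.1368]
eef_rot: [-1.237, 1.157, -1.177]
contact_force: [1.0, -0.1, 0.1]
finger_gap: 0.0134
```

```bash
python3 g.py .5245 .1805 .136 6;python3 - <<'E'
from h import *
print(telemetry.get_obs()['ft_torque'],telemetry.get_obs()['finger_gap'])
E
```

```text
t 12.65 pos [0.5247 0.1805 0.1368] yaw 3.31 tilt [ 0.0077 -0.0091 -0.9999] 
 dx dy dz [ 0.      0.0008 -0.0002] roll -2.69 q [ 0.18  0.28  1.7  -0.01  1.16  0.13] F [ 1.  -0.1  0.1]
[-0.00202643  0.17149405  1.89821321] 0.01344787708248496
```

Seat reached: the moment jumped from 0.07 to 1.9 N m. I'll hold it briefly to make sure.

>>> send_rows([
  {"dx":0,"dy":0,"dz":0,"roll":1},
  {"dx":0,"dy":0,"dz":0,"roll":1},
  {"dx":0,"dy":0,"dz":0,"roll":1},
])

```text
time: 12.95
tool_pos: [0.5247, 0.1805, 0.1368]
eef_rot: [-1.231, 1.167, -1.188]
contact_force: [1.0, -1.5, -0.2]
finger_gap: 0.0135
```

```bash
python3 g.py .5245 .1805 .136 6;python3 - <<'E'
from h import *
print(telemetry.get_obs()['ft_torque'],telemetry.get_obs()['finger_gap'])
im=eyes.read_camera('wrist');im=im[:,:,::-1].copy();cv2.imwrite('pics/k_w.png',im[150:360,180:400].repeat(3,0).repeat(3,1))
im=eyes.read_camera('side');cv2.imwrite('pics/k_s.png',cv2.resize(im[200:320,220:350,::-1],None,fx=4,fy=4))
E
```

```text
t 12.95 pos [0.5247 0.1805 0.1368] yaw 2.51 tilt [ 0.0079 -0.01   -0.9999] 
 dx dy dz [ 0.      0.0008 -0.0002] roll -3.49 q [ 0.18  0.28  1.7  -0.01  1.16  0.14] F [ 1.  -1.5 -0.2]
[-0.17309779  0.11388373  2.17203423] 0.013493283267531488
```

View pics/k_w.png

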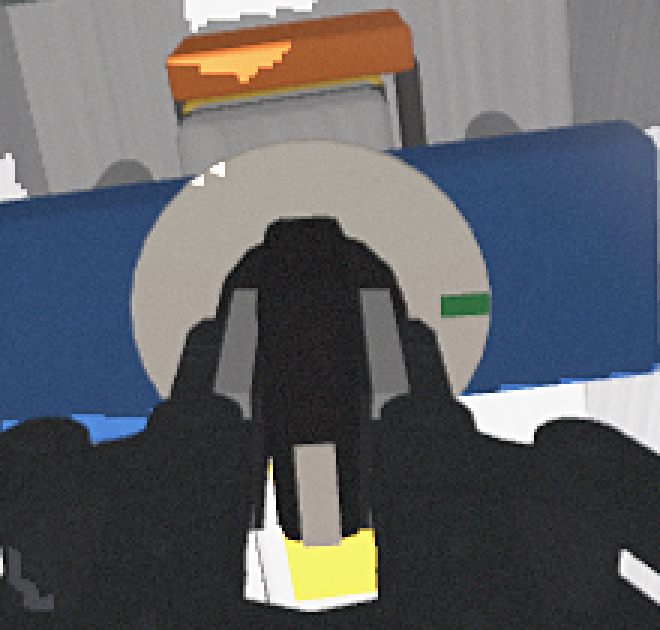

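View pics/k_s.png

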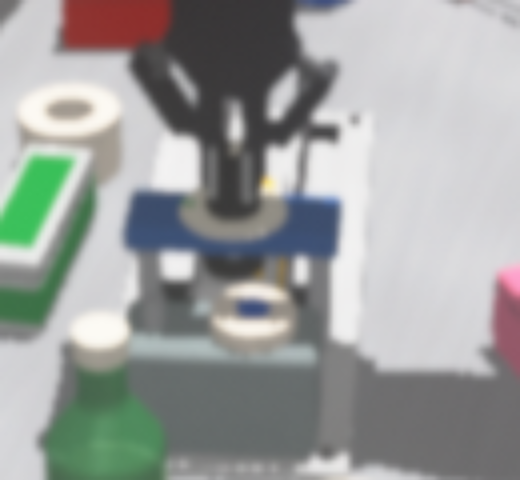

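Seated: the pointer lines up with the fingers, the green tick is 90° off and the tin is touching the orange stop. Now I'll back off about 92°, of which 2° is wind-up from pressing on the seat.

>>> send_rows([
  {"dx":0,"dy":0,"dz":0,"roll":-6},
  {"dx":0,"dy":0,"dz":0,"roll":-12},
  {"dx":0,"dy":0,"dz":0,"roll":-18},
  {"dx":0,"dy":0,"dz":0,"roll":-24},
  {"dx":0,"dy":0,"dz":0,"roll":-30},
  {"dx":0,"dy":0,"dz":0,"roll":-36},
  {"dx":0,"dy":0,"dz":0,"roll":-42},
  {"dx":0,"dy":0,"dz":0,"roll":-48},
])

```text
time: 13.85
tool_pos: [0.5245, 0.1805, 0.1367]
eef_rot: [-1.507, 0.535, -0.55]
contact_force: [0.4, -1.5, 0.8]
finger_gap: 0.0134
```

```bash
python3 g.py .5245 .1805 .136 94.5
```

```text
t 13.85 pos [0.5245 0.1805 0.1367] yaw 50.31 tilt [ 0.0069 -0.008  -0.9999] 
 dx dy dz [-0.      0.0007  0.    ] roll -44.19 q [ 0.18  0.28  1.7  -0.01  1.16 -0.69] F [ 0.4 -1.5  0.8]
```

>>> send_rows([
  {"dx":0,"dy":0,"dz":0,"roll":-6},
  {"dx":0,"dy":0,"dz":0,"roll":-12},
  {"dx":0,"dy":0,"dz":0,"roll":-18},
  {"dx":0,"dy":0,"dz":0,"roll":-24},
  {"dx":0,"dy":0,"dz":0,"roll":-30},
  {"dx":0,"dy":0,"dz":0,"roll":-36},
  {"dx":0,"dy":0,"dz":0,"roll":-42},
  {"dx":0,"dy":0,"dz":0,"roll":-44},
])

```text
time: 14.65
tool_pos: [0.5244, 0.1803, 0.1367]
eef_rot: [-1.577, -0.061, 0.051]
contact_force: [-0.0, -2.9, 0.9]
finger_gap: 0.013
```

>>> send_rows([
  {"dx":0,"dy":0,"dz":0,"roll":0},
  {"dx":0,"dy":0,"dz":0,"roll":0},
  {"dx":0,"dy":0,"dz":0,"roll":0},
  {"dx":0,"dy":0,"dz":0,"roll":0},
  {"dx":0,"dy":0,"dz":0,"roll":0},
])

```text
time: 15.15
tool_pos: [0.5244, 0.1803, 0.1367]
eef_rot: [-1.577, -0.06, 0.051]
contact_force: [0.2, -1.9, 0.5]
finger_gap: 0.0135
```

```bash
python3 g.py .5245 .1805 .136 94.5;python3 - <<'E'
from h import *
o=telemetry.get_obs();print(o['ft_torque'],o['finger_gap'],o['dq'])
M=T()
im=eyes.read_camera('wrist');im=im[:,:,::-1].copy();cv2.imwrite('pics/l_w.png',im)
u=np.array([-.1942,.981]);home=np.array([.5247,.1805])-.045*u
from itertools import product
for k in [(-75,25),(-75,-25)]:
    n=np.array([.981,.1942]);w=home+k[0]/1000*u+k[1]/1000*n
    print('tin rear corner expected px',proj([[*w,.07]],'wrist',M))
E
```

```text
t 15.15 pos [0.5244 0.1803 0.1367] yaw 94.04 tilt [ 0.006  -0.0064 -1.    ] 
 dx dy dz [0.0001 0.0007 0.0002] roll -0.46 q [ 0.18  0.28  1.7  -0.01  1.16 -1.46] F [ 0.2 -1.9  0.5]
[-0.02485265  0.02635178 -0.06528226] 0.013506102846513202 [ 0.00110777  0.00058655  0.00053194 -0.00074443 -0.00092192 -0.00264316]
tin rear corner expected px [[129.01818493 276.82546436]]
tin rear corner expected px [[109.27534707 213.95408868]]
```

View pics/l_w.png

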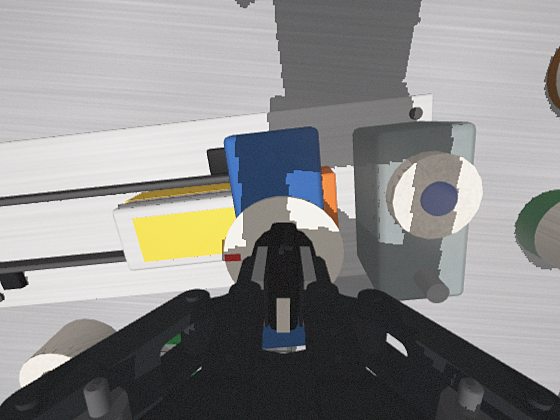

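Final checks: the pointer sits between the pads and the red tick is 90° off. The tin is against the stop and the joints are still. Handing in.

```bash
python3 -c "
from cell import workorder;print(workorder.finish_job())"
```

```text
the job is handed in; nothing more can be done
None
```

The tin is home against the stop and the thumbscrew is backed off about a quarter turn from its seat, with the gripper still holding it. I handed the job in at about 15 s; no verdict is reported.

- **Tin:** I pushed it from behind with the closed fingers. It slid at about 2.5 N, then stopped within 1 mm of the predicted home position, with the force rising to 12 N. The wrist pictures show it touching the orange stop.
- **Thumbscrew:** I gripped the bar at 40 N and turned it clockwise until the moment jumped from 0.07 to about 2 N m. That was within a few degrees of the red tick. I then backed it off about 91.5°, up to 2° of which is my allowance for wind-up from pressing on the seat.
- **At hand-in:** The finger gap was 13.5 mm on the 14 mm bar. Arm joint speeds were near zero, and the moment on the screw was about its friction. The bar stood at the green tick's angle, with the red tick 90° away.
- **Not fully agreeing:**
  - The tin's rear corners in the last wrist picture were 5–7 pixels (about 4–5 mm) off my prediction across the lane and about 2 mm off along it. I put this down to calibration and rounded corners, since the rails allow only about 3 mm of sideways play.
  - The top and wrist cameras differed by about 3 mm on the screw axis, so I used the wrist reading.
- **Other things:** I touched nothing else on the table as far as the pictures and forces show, but I did not measure each one again at the end.

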